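# Check the seed counter's emergency stop

## Robot

A 6-joint arm with a two-finger parallel gripper is mounted at the origin on the work surface. World frame = base frame: x ahead of the robot, y to its left, z up, the work surface at z = 0. Lengths are in m, angles in rad, forces in N, time in s.
With the tool pointing down it reaches from about 0.275 to 0.825 m from the base axis. Payload 4.9 kg.
Tool frame: the origin (TCP) lies midway between the tips of the shut fingers; the grasp point (between the pads) lies 19 mm behind it (bot.grip_depth is the distance from the TCP to the grasp point, in m); z points along the fingers, y is the line along which they close (so a half turn about z gives the same grasp; the last joint's range is limited). The gripper opens to 85 mm and grips with 20 to 120 N. Pads are 22 mm wide; open, the fingers measure 114 mm over their backs; the gripper's body (76 mm by 85 mm) begins 54 mm behind the grasp point. The pads swing forward as they close: fully open they stand 13 mm farther back than shut.
Start: joints at [-1.259, 0.326, -0.193, 1.052, 0, 1.437], TCP at [0.237, -0.496, 0.231] pointing down, gripper open.
Joint ranges: [-2.65, 2.65], [-0.97, 1.79], [-1.3, 1.35], [-1.93, 2.1], [-1.47, 1.37], [-3.14, 3.14]. Speed limits (rad/s): [2.57, 2.57, 3.14, 3.14, 3.14, 3.14].

## Interface

Orientations are given as a unit quaternion [w, x, y, z].
In Python, from cell import bot gives the robot as it stands. Calls block until the motion is done:
- bot.move_pose(position, orientation): joint-space move of the TCP to a pose.
- bot.move_linear(position, speed=0.15, rotation=None, until_force=None): straight line of the TCP; rotation=None keeps the orientation; speed is the mean speed in m/s. With until_force (N) it stops when the force on the tool has changed by that much, and returns True; else False.
- bot.goto_joints(angles): joint-space move.
- bot.set_gripper(opening, grasp_force=None): opening from 0.0 (shut) to 1.0 (fully open); grasp_force is the grip in N (None keeps the last); returns when the fingers have stopped.
- bot.wait(seconds).
- bot.solve_ik(position, orientation): joint angles nearest the present ones, or None.
- bot.camera(name): name is "side" or "top" or "wrist"; returns the picture (400x640x3 uint8, red, green, blue); there is no depth.
- bot.calibration(name): a dict with "mtx" (3x3 intrinsics, pixels), "extrinsics" (4x4, takes a point from world to camera coordinates); the wrist camera has in their place "hand_eye" (4x4, takes a point from camera to tool coordinates, whose origin is the TCP and whose axes are the flange's). Camera axes: x right, y down, z forward; pixel columns grow to the right and rows downward; lengths in m; the calibration is good to about 2 mm. A picture is of the moment at which its call begins: read the wrist's pose just before it. calibration takes no time and is no camera call.
A pose or a line that the arm cannot do raises bot.PlanningError and nothing moves.
- bot.close_job(): hands the job in; it is judged then, once.
Trained networks look in the newest picture that a camera, given by its name, has taken for a name from the list of things; names that differ only in an ending like _2 or _b are one class to them, and where a whole thing is asked for, a point or a joint stands for the part that bears it (a point fixed in the world has none). Each returns a list of dicts, best first, with "confidence" (0 to 1); they miss things now and then, are a little off and sometimes report something else, mostly with a low value. They report only what shows in the picture. A call takes as long as a camera call. They do not tell look-alikes from the thing itself.
- bot.search_frame(camera, thing): "bbox" ([left, top, width, height] in pixels, round what is visible of it).
Readings, each from a call of its own:
- bot.read_clock(): time.
- bot.read_joint_positions(): joint angles.
- bot.read_joint_vel(): joint speeds.
- bot.read_joint_efforts(): joint torques, N m.
- bot.read_position(): TCP position.
- bot.read_tool_rot(): TCP orientation.
- bot.read_ft_force(): force on the tool from outside, world axes, zero at the start.
- bot.read_moment(): the same for the moment, N m.
- bot.read_gripper_width(): opening from 0.0 (shut) to 1.0 (fully open).
- bot.read_finger_force(): force on a finger pad.
Only numpy, scipy, OpenCV 4.12 (cv2) and the standard library are available. Lean on these libraries where they do the work, as an engineer would, in place of code of your own. Each camera call takes 0.05 s, during which the arm holds its last target. There are 200 camera calls.

## Task

Check the seed counter's emergency stop by touch: press the eared mushroom button down until it latches and let go, so that it is seen to stay in by itself, then push one of its ears round clockwise (as its arrows show) until the button pops up again, and let it swing back. Then press the plain round start button on its own box fully down once the stop is out, and let it come back up. Only push with the fingers: pick nothing up, keep off the dial and its box and do not shift the dishes, vials or scoop.

Things in the scene. Friction and masses are not known exactly. Their poses are not given: they have to be found in the camera images.
- stop_top (a point): centre of the top face of the mushroom stop's dark head, 98 mm above the bench when out; moves and turns with the head: z up, x along its two ears. Round cap, 40 mm diameter, 18 mm thick; two ears, on opposed sides, 12 mm wide reach 40 mm from the centre, their tops 2 mm and undersides 16 mm below the cap's top. White arrows point clockwise.
- stop_in (a joint): how far the stop is pressed in, m: 0 out, 0.012 at the end of its travel. Sprung outward with 3 N (out) to 6 N (in); about 9 N is needed in all to push it past the latch, which catches just short of the end of the travel; let go, it then rests at about 0.009. Turning the head frees it and it springs out by itself.
- stop_twist (a joint): turn of the stop's head, rad, growing clockwise seen from above: 0 at rest, end stop at 0.9. The latch lets go between 0.35 and 0.45; 0.6 is safely free. A spring turns it back to 0 when let go (0.03 N m at 0, 0.07 N m at 0.5: about 2 N at the ear's end).
- stop_box: grey control box, 100 x 100 mm, 60 mm high, fixed, turned up to 0.5 rad; origin at the centre of its underside. One of three in a row across the bench, in any order. It carries the mushroom stop in the middle of its lid, ears along the box's x axis at rest. Between lid and head there is only the stem and a white collar, 44 mm across and 6 mm high.
- start_top (a point): centre of the top face of the start button: plain flat round dark cap, 32 mm diameter, in a flat white ring of 48 mm diameter; its top stands 83 mm above the bench, 23 mm above its box's lid and 11 mm above the ring.
- start (a joint): how far the start button is pressed, m: 0 up, 0.007 fully down; spring return, 5 N holds it fully down.
- start_box: grey control box, 100 x 100 mm, 60 mm high, fixed, turned up to 0.5 rad; origin at the centre of its underside. One of three in a row across the bench, in any order. It carries the start button in the middle of its lid.
- dial_top (a point): centre of the top of the feed-rate dial, a tapered round dark knob of 42 mm diameter and 22 mm high with a white pointer line, its top 86 mm above the bench, on the third box. Leave it alone.
- dial (a joint): setting of the dial, rad, clockwise from above; it stays where it is turned.
- dial_box: grey control box, 100 x 100 mm, 60 mm high, fixed, turned up to 0.5 rad; origin at the centre of its underside. One of three in a row across the bench, in any order. It carries the dial; leave it alone.
- dish_a: loose lidded petri dish of seeds, 90 mm diameter, 16 mm high, origin at the centre of its underside; bystander, on the robot's side of the boxes
- dish_b: the same kind of dish, 90 mm diameter, 16 mm high; bystander, on the robot's side of the boxes
- dish_c: larger loose petri dish, 110 mm diameter, 20 mm high; bystander, beyond the boxes
- dish_d: loose petri dish, 90 mm diameter, 16 mm high; bystander, beyond the boxes
- vial_a: loose upright seed vial with white cap, 27 mm diameter, 56 mm high, origin at the centre of its underside; bystander, in the gap between two boxes
- vial_b: the same kind of vial, in the other gap between two boxes
- scoop: loose steel seed spoon, 150 mm long, lying beyond the boxes; bystander
Not all that is in view belongs to the job. Leave any purple look-alike of the start_box alone. Leave any turquoise look-alike of the stop_box alone.

How it is judged:
On the way, in this order (a step that is already met when the one before it is completed fails the run):
1. the stop is latched in and stays in with no finger on it (value of joint stop_in above 0.007 m and contact force between each of the arm, the fingers and stop_box below 0.3 N), for 0.2 s.
2. the stop has been twisted free and is out again (value of joint stop_in below 0.003 m), for 0.1 s.
3. the start button is pressed down, with the stop out (value of joint start above 0.005 m and value of joint stop_in below 0.003 m), for 0.05 s.
At the end, for the whole second after the job is handed in: The stop is out (within 2 mm) and turned back (within 0.12 rad), the start button is up again (within 1.5 mm), and every dish, vial and the scoop is within 15 mm of where it began (value of joint stop_in below 0.002 m and value of joint stop_twist below 0.12 rad and value of joint start below 0.0015 m and distance of each of dish_a, dish_b, dish_c, dish_d, vial_a, vial_b, scoop from where it was at the start of the episode below 0.015 m); the robot touches nothing.
It fails at once if the start button is pressed (over 3 mm) while the stop is in (over 4 mm) (value of joint start above 0.003 m and value of joint stop_in above 0.004 m).
It fails at once if the dial or its box is pushed with more than 3 N (contact force between any of the fingers, the arm and dial_box above 3 N).
It fails at once if a dish, vial or the scoop is shifted or lifted by more than 15 mm (distance of any of dish_a, dish_b, dish_c, dish_d, vial_a, vial_b, scoop from where it was at the start of the episode above 0.015 m).
It also fails if it takes over 48 s, if anything falls off the work surface, if the arm or the gripper's body presses on something with over 40 N, if the wrist force passes 120 N, or if a joint passes its speed limit or range.

## Working session

There is one attempt and no reset: what is moved stays moved. The work goes in short steps, each a Python script; the robot and the scene stay as the last script left them, time stands still between calls to the robot, and variables do not carry over. Pictures are saved under pics/ and viewed, at most 10 in all, crops included, and the job is handed in when it is done.

```bash
mkdir -p pics; ls; python3 - <<'E'
from cell import bot
import cv2
for c in ["top","side"]:
    im=bot.camera(c); cv2.imwrite(f"pics/{c}0.png",im[:,:,::-1])
    for t in ["stop_top","start_top","dial_top","stop_box","start_box","dial_box","vial_a"]:
        print(c,t,[(([round(v) for v in d["bbox"]]),round(d["confidence"],2)) for d in bot.search_frame(c,t)][:4])
print(bot.read_clock(), bot.calibration("top"))
E
```

```text
pics
top stop_top [([164, 168, 17, 24], 0.83), ([223, 199, 16, 26], 0.79), ([418, 194, 12, 16], 0.31), ([355, 248, 32, 38], 0.17)]
top start_top [([455, 253, 12, 10], 0.59), ([418, 196, 8, 10], 0.57)]
top dial_top []
top stop_box [([156, 156, 47, 46], 0.85), ([216, 190, 42, 44], 0.73), ([416, 196, 14, 14], 0.47)]
top start_box [([399, 183, 42, 41], 0.89), ([431, 234, 51, 46], 0.58)]
top dial_box [([300, 184, 47, 48], 0.97), ([223, 196, 17, 28], 0.21)]
top vial_a [([272, 194, 8, 10], 0.61), ([365, 184, 12, 10], 0.54)]
side stop_top [([259, 257, 39, 19], 0.76), ([160, 293, 37, 23], 0.76)]
side start_top [([438, 153, 14, 13], 0.45)]
side dial_top [([327, 202, 19, 16], 0.56)]
side stop_box [([246, 257, 67, 65], 0.65), ([147, 292, 82, 75], 0.63)]
side start_box [([360, 155, 45, 38], 0.95), ([421, 151, 42, 41], 0.6)]
side dial_box [([306, 198, 56, 54], 0.73), ([380, 155, 10, 8], 0.61)]
side vial_a [([291, 237, 11, 27], 0.61), ([340, 180, 11, 23], 0.59)]
0.8 {'mtx': array([[417.06754997,   0.        , 318.8952369 ],
       [  0.        , 417.06754997, 196.9554789 ],
       [  0.        ,   0.        ,   1.        ]]), 'extrinsics': array([[ 0.00199102, -0.99998866, -0.00432526,  0.00833018],
       [-0.99494228, -0.00154655, -0.10043639,  0.564794  ],
       [ 0.10042856,  0.00450336, -0.99493408,  1.15986241],
       [ 0.        ,  0.        ,  0.        ,  1.        ]])}
```

View pics/top0.png

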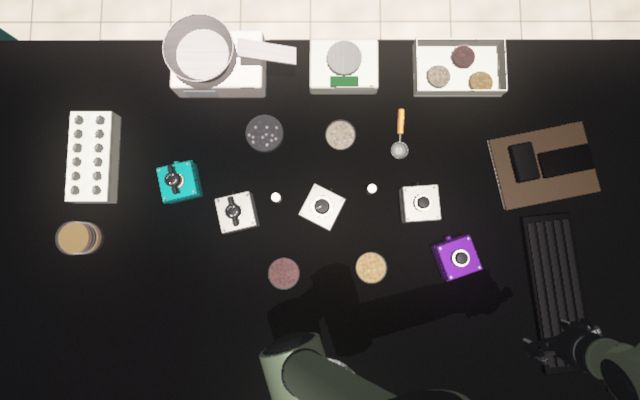

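View pics/side0.png

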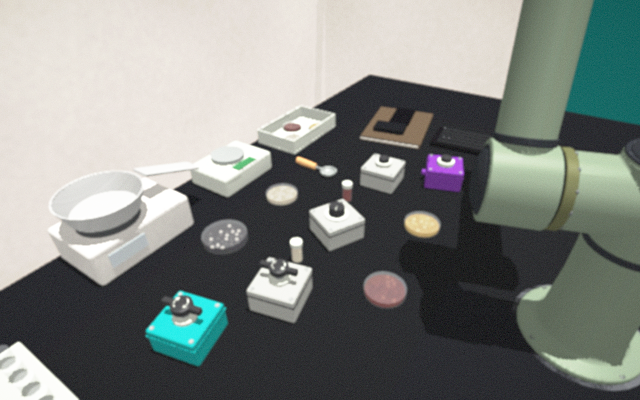

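```bash
cat > h.py <<'E'
from cell import bot
import numpy as np, cv2
from scipy.spatial.transform import Rotation as R
def quat(yaw):  # tool down, tool x axis at angle yaw from world x
    q=(R.from_euler('z',yaw)*R.from_euler('x',np.pi)).as_quat(); return [q[3],q[0],q[1],q[2]]
def toR(q): return R.from_quat([q[1],q[2],q[3],q[0]])
def cam(name,pose=None):
    c=bot.calibration(name); K=np.array(c["mtx"])
    if name!="wrist": return K,np.array(c["extrinsics"])
    T=np.eye(4); T[:3,:3]=toR(pose[1]).as_matrix(); T[:3,3]=pose[0]
    return K,np.linalg.inv(T@np.array(c["hand_eye"]))
def back(KE,uv,z):
    K,E=KE; d=E[:3,:3].T@np.linalg.solve(K,[uv[0],uv[1],1.]); o=-E[:3,:3].T@E[:3,3]
    return o+d*(z-o[2])/d[2]
def proj(KE,P):
    K,E=KE; p=K@(E[:3,:3]@np.asarray(P)+E[:3,3]); return p[:2]/p[2]
E
python3 - <<'E'
from h import *
print(bot.read_tool_rot(), toR(bot.read_tool_rot()).as_matrix().round(2).tolist())
print(np.round(bot.calibration("wrist")["hand_eye"],3).tolist())
K=cam("top")
for n,uv,z in [("stop",(232,211),.098),("start",(423,202),.083),("dial",(322,206),.086),("va",(276,197.5),.056),("vb",(371.5,188.5),.056)]: print(n,back(K,uv,z).round(3))
E
```

```text
[-8.87207206e-06  9.75259917e-01  2.21061289e-01 -1.27131106e-07] [[0.9, 0.43, -0.0], [0.43, -0.9, 0.0], [0.0, -0.0, -1.0]]
[[0.002, -0.957, -0.291, 0.074], [1.0, 0.002, -0.0, 0.001], [0.001, -0.291, 0.957, -0.142], [0.0, 0.0, 0.0, 1.0]]
stop [0.52  0.241 0.098]
start [ 0.546 -0.273  0.083]
dial [0.534 0.001 0.086]
va [0.56  0.129 0.056]
vb [ 0.586 -0.137  0.056]
```

```bash
python3 - <<'E'
from h import *
p=bot.read_position(); bot.move_linear([p[0],p[1],.26],speed=.2)
bot.set_gripper(0)
for n,xy,t in [("start",(.546,-.273),"start_top"),("stop",(.52,.241),"stop_top")]:
    bot.move_pose([*xy,.22],quat(0))
    pose=(bot.read_position(),bot.read_tool_rot()); im=bot.camera("wrist"); cv2.imwrite(f"pics/w_{n}.png",im[:,:,::-1])
    K=cam("wrist",pose); z={"start":.083,"stop":.098}[n]
    print(n,pose[0],proj(K,[*xy,z]))
    for th in (t,n+"_box"):
        for d in bot.search_frame("wrist",th)[:3]:
            b=d["bbox"]; print(th,np.round(b),round(d["confidence"],2),back(K,(b[0]+b[2]/2,b[1]+b[3]/2),z).round(4))
print(bot.read_clock(),bot.read_ft_force())
a=cv2.imread("pics/w_start.png");b=cv2.imread("pics/w_stop.png")
E
```

```text
start [ 0.54561183 -0.27376274  0.22013199] [320.76413969 188.05270861]
start_top [305. 167.  36.  37.] 0.55 [ 0.5483 -0.2747  0.083 ]
start_top [158. 118.  48.  30.] 0.47 [ 0.592  -0.1591  0.083 ]
start_box [360. 244. 106. 114.] 0.77 [ 0.4345 -0.3608  0.083 ]
start_box [265. 110. 110. 123.] 0.69 [ 0.5604 -0.2724  0.083 ]
start_box [  0. 170.  44.  51.] 0.47 [ 0.5389 -0.015   0.083 ]
stop [0.52006643 0.24085206 0.21999934] [321.46603112 193.36663941]
stop_top [ 71.  22.  62. 110.] 0.97 [0.609  0.4033 0.098 ]
stop_top [298. 140.  47.  96.] 0.64 [0.5247 0.241  0.098 ]
stop_box [255. 110. 127. 131.] 0.89 [0.535  0.2433 0.098 ]
stop_box [ 47.   0. 170. 152.] 0.79 [0.6097 0.3809 0.098 ]
8.025 [-0.37924129  0.05982082 -0.30069985]
```

View pics/w_start.png

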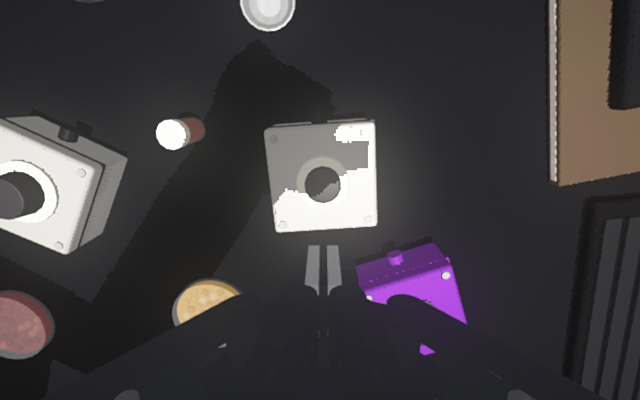

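View pics/w_stop.png

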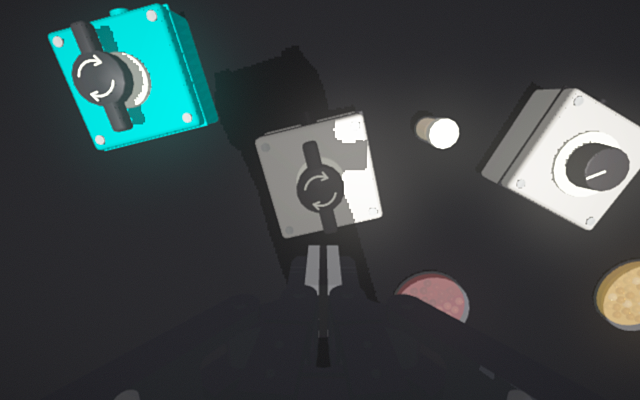

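```bash
python3 - <<'E'
from h import *
pose=([.52006643,.24085206,.21999934],quat(0)); K=cam("wrist",pose)
c=back(K,(320.5,187.5),.098); e1=back(K,(311,146),.096); e2=back(K,(329.5,228),.096)
print(c,e1,e2,np.arctan2(*(e1-e2)[[1,0]]),np.linalg.norm(e1-e2))
C=c[:2]
bot.move_linear([*C,.112],speed=.1)
f0=bot.read_ft_force()
hit=bot.move_linear([*C,.0835],speed=.015,until_force=15)
print(hit,bot.read_position(),bot.read_ft_force()-f0)
bot.move_linear([*C,.11],speed=.05); bot.wait(.4)
print(bot.read_ft_force()-f0)
bot.move_linear([*C,.22],speed=.2)
pose=(bot.read_position(),bot.read_tool_rot()); im=bot.camera("wrist"); K=cam("wrist",pose)
print(pose[0],proj(K,[*C,.098]),proj(K,[*C,.089]),bot.read_clock())
cv2.imwrite("pics/w2.png",cv2.resize(im[100:260,220:420,::-1],None,fx=4,fy=3.75*4/3.75)[:600])
for y in (np.pi/2,-np.pi/2): print(bot.solve_ik([*(C+[.04,.02]),.1],quat(.215+y)))
E
```

```text
[0.52494167 0.24178885 0.098     ] [0.55819004 0.2492765  0.096     ] [0.48894655 0.23418665 0.096     ] 0.21456975865436342 0.07086864897968723
True [0.52507182 0.24179784 0.08601429] [-1.13338471 -0.8540587   4.66601964]
[-0.53758857 -0.65646848 -0.36494539]
[0.52441755 0.24162693 0.21906257] [321.38841915 192.83441717] [321.43630351 189.91865091] 12.675
[ 0.31545232  0.56665413 -0.16729554  0.83684666  0.          1.67124864]
[ 0.31545232  0.56665413 -0.16729554  0.83684666  0.         -1.47034401]
```

View pics/w2.png

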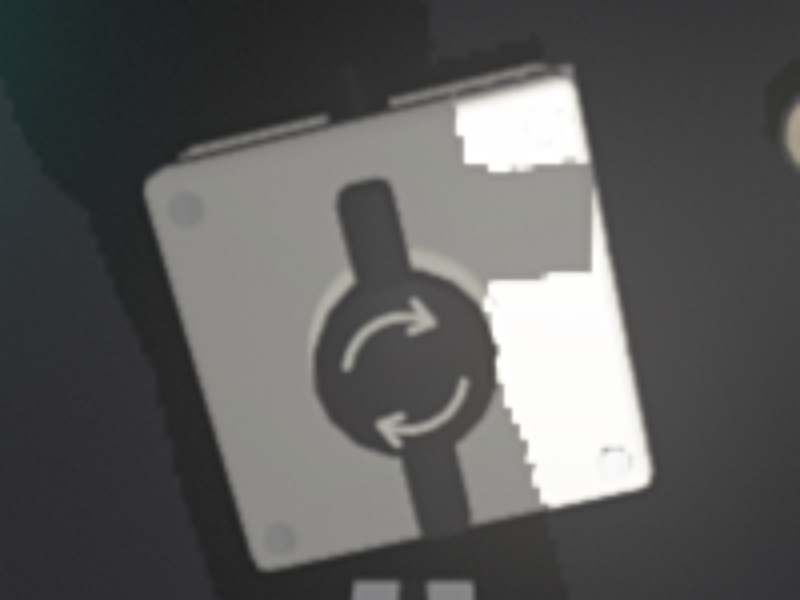

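```bash
python3 - <<'E'
from h import *
C=np.array([.525,.2418]); p0=.2146
def pose(th,gap,r=.034):
    a=p0-th; u=np.array([np.cos(a),np.sin(a)]); n=np.array([-u[1],u[0]])
    return C+r*u+(.017+gap)*n, quat(a-np.pi/2)
def go(th,gap,z,s): 
    xy,q=pose(th,gap); return bot.move_linear([*xy,z],speed=s,rotation=q)
xy,q=pose(0,.010); bot.move_pose([*xy,.15],q)
f0=bot.read_ft_force()
print("down hit",bot.move_linear([*xy,.0745],speed=.06,until_force=4), bot.read_position())
go(0,0.001,.0745,.03)
for th in (.15,.3,.45,.6,.7):
    go(th,0,.0745,.03); print(th,(bot.read_ft_force()-f0).round(2))
bot.wait(.3); print((bot.read_ft_force()-f0).round(2))
for th in (.5,.3,.1): go(th,0,.0745,.05)
go(0,.012,.0745,.05); go(0,.012,.15,.1)
print((bot.read_ft_force()-f0).round(2))
bot.move_pose([.5242,.2416,.22],quat(0))
P=(bot.read_position(),bot.read_tool_rot()); im=bot.camera("wrist"); K=cam("wrist",P)
print(P[0],proj(K,[*C,.098]),proj(K,[*C,.089]),bot.read_clock())
cv2.imwrite("pics/w3.png",cv2.resize(im[100:250,220:420,::-1],None,fx=4,fy=4))
E
```

```text
down hit False [0.55283061 0.27556147 0.07497532]
0.15 [0.49 1.56 1.25]
0.3 [1.19 1.12 0.28]
0.45 [0.86 3.08 1.16]
0.6 [0.96 1.71 0.29]
0.7 [0.86 2.96 0.35]
[0.8  1.46 0.7 ]
[0.36 0.58 0.22]
[0.52399356 0.24158491 0.21943718] [321.3442908  192.16788098] [321.39488804 189.27702918] 21.5
```

View pics/w3.png

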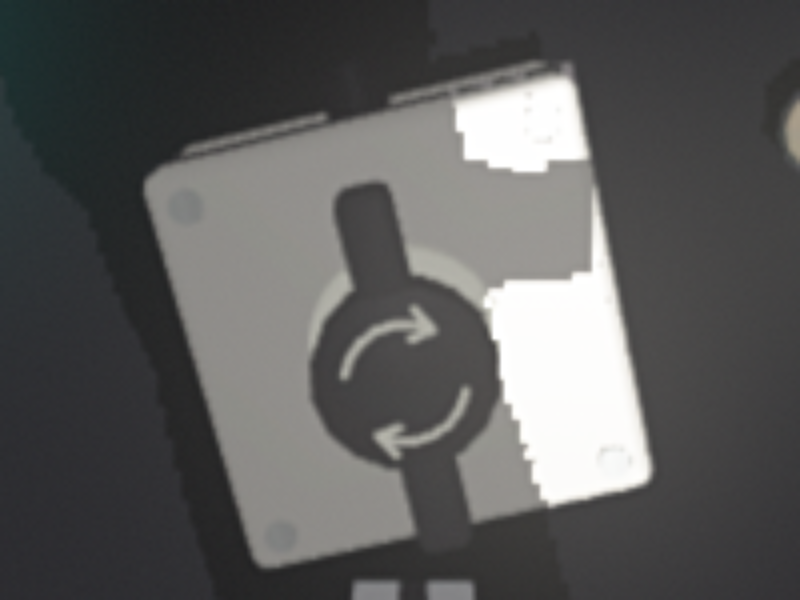

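The cap has moved about 2.5 px down the image while the box stayed put, and the ears are back at rest, so the stop is out. Next I press start.

```bash
python3 - <<'E'
from h import *
K=cam("wrist",([.54561183,-.27376274,.22013199],quat(0)))
S=back(K,(322,184.5),.083)[:2]; print(S)
bot.move_pose([*S,.22],quat(0)); bot.move_linear([*S,.097],speed=.12)
f0=bot.read_ft_force()
print(bot.move_linear([*S,.0735],speed=.015,until_force=13),bot.read_position(),bot.read_ft_force()-f0)
bot.wait(.1); print(bot.read_position(),bot.read_ft_force()-f0)
bot.move_linear([*S,.10],speed=.05); bot.move_linear([*S,.22],speed=.2)
K=cam("wrist",(bot.read_position(),bot.read_tool_rot())); im=bot.camera("wrist")
print(proj(K,[*S,.083]),proj(K,[*S,.076]),bot.read_clock(),bot.read_ft_force()-f0)
cv2.imwrite("pics/w4.png",cv2.resize(im[100:250,220:420,::-1],None,fx=4,fy=4))
E
```

```text
[ 0.54915091 -0.2739967 ]
True [ 0.54911864 -0.27396347  0.07612537] [-0.4597159  -0.86877346  5.14806605]
[ 0.54911126 -0.27397982  0.07606509] [-0.73913305  0.10291142  5.13892337]
[322.44524106 187.78968521] [322.47337968 185.71664519] 29.975 [ 0.53313891 -0.66501864 -0.11035147]
```

View pics/w4.png

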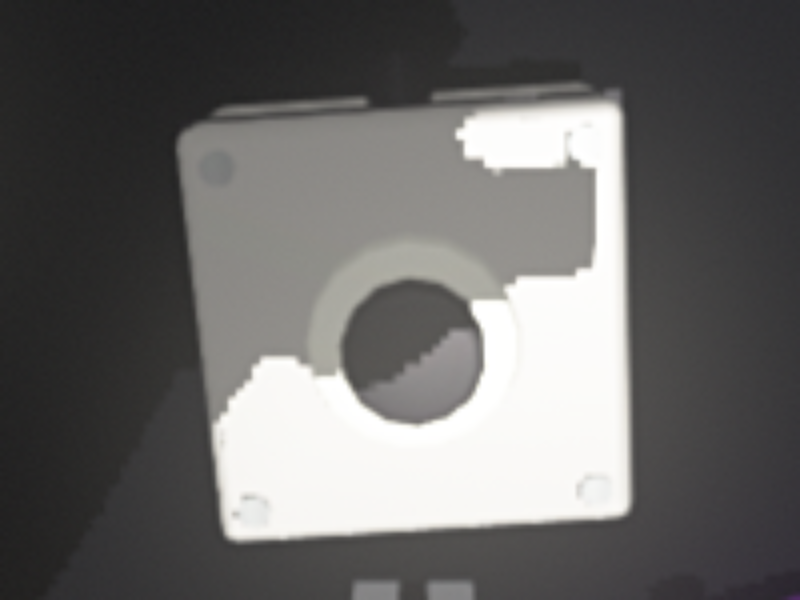

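The tip bottomed at z = 0.0761, which is 7 mm of travel at 5.1 N. The cap centre is at crop (412,351), image pixel (323,187.8), matching the raised position, so the button is back up.

```bash
python3 -c "
from cell import bot
print(bot.close_job())"
```

```text
the job is handed in; nothing more can be done
None
```

The job is handed in, with no verdict returned: the stop was pressed until it latched, twisted free and popped out with its ears back at rest, then start was pressed its full 7 mm and came back up, by about 30 s of the 48 s allowed; I did not re-check the dishes, vials and scoop by camera at the end.

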